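# Drift the backing disc into line under the bench vice

## Robot

A 6-joint arm with a two-finger parallel gripper is mounted at the origin on the work surface. World frame = base frame: x ahead of the robot, y to its left, z up, the work surface at z = 0. Lengths are in mm, angles in rad, forces in N, time in s.
With the tool pointing down it reaches from about 400 to 925 mm from the base axis. Payload 12.5 kg.
Tool frame: the origin (TCP) lies between the finger pads; the fingertips stand 14 mm ahead of it and the grasp point (between the pads) lies 5 mm behind it; x points along the fingers, y is the direction in which the jaws open and shut, and the axes are right-handed (so a half turn about x gives the same grasp; the last joint's range is limited). The gripper opens to 95 mm and grips with 3 to 60 N. Pads are 20 mm wide; open, the fingers measure 119 mm over their backs; the gripper's body (75 mm by 180 mm) begins 59 mm behind the grasp point.
Start: joints at [1.19, 0.491, 1.559, -0, 1.092, -0.106], TCP at [169.578, 601.572, 228.661] pointing down, gripper open.
Joint ranges: [-3.1, 3.1], [-0.84, 2.19], [0.05, 2.79], [-1.13, 4.28], [0.06, 2.93], [-2.69, 2.69]. Speed limits (rad/s): [2.22, 2.22, 2.79, 3.14, 3.14, 3.14].

## Interface

Orientations are given as [roll, pitch, yaw] about the fixed x, y, z axes, in that order (R = Rz(yaw) Ry(pitch) Rx(roll)).
In Python, from cell import env, cams gives the robot as it stands.
- The arm moves only by the tool carry_out, never from a script. Its arguments are lists of equal length, an entry for each row: "grip": the closure, from -1 (fully open) to 1 (shut); "linear": the shift along the tool's x, y, z scaled (see below), a list of three; "turn": the turn about the tool's x scaled (see below). In form: {"grip": [grip, ...], "linear": [[tx, ty, tz], ...], "turn": [turn, ...]}. A call has 1 to 5 rows; each row shifts and turns the commanded pose from where the row before left it, along the tool's axes as they then stand; what a row does not reach is not made up. The controller multiplies each number of a shift by 0.5 m and each number of a turn by 180 degrees. A row lasts 1/10 s, in which the tool goes at most 50 mm and 8.59 degrees, less where a joint would pass 70% of its speed; a pose out of reach is approached as far as the arm can. A call with a number of a shift or a turn outside -1 to 1 is refused whole. A call with a gripper value outside its range is refused whole. The fingers move at their own pace and stop on an object; the grip force is fixed at half the most. Time passes only in rows, so rows that do not move let the fingers close. It gives the time, the measured TCP pose, the force and the opening at its end, in the units of the state.
- env.state(): the state, without advancing time (a new reading comes with each control period).
- cams.read_camera(name): name is "scene" or "top" or "wrist"; returns the picture (400x640x3 uint8, blue, green, red); there is no depth.
- cams.camera_info(name): a dict with "fx", "fy", "cx", "cy" (pixels), "view" (4x4, takes a point from world to camera coordinates). Camera axes: x right, y down, z forward; pixel columns grow to the right and rows downward; lengths in mm; the calibration is good to about 2 mm. The wrist camera is an equidistant fisheye: a pixel r from the principal point sees the ray r / f radians off the axis. A picture is of the moment at which its call begins: read the wrist's pose just before it. camera_info takes no time and is no camera call; for the wrist camera it gives the pose at the moment of the call.
- env.job_done(): hands the job in, once; it reports no verdict.
The state is a dict: "t": time; "joints": joint angles; "qvel": joint speeds; "tau": joint torques, N m; "eef_pos": TCP position; "tcp_rot": TCP orientation; "ft_force": force on the tool from outside, world axes, zero at the start; "moment": the same for the moment, N m; "opening": opening from 0.0 (shut) to 1.0 (fully open).
Only numpy, scipy, OpenCV 4.12 (cv2) and the standard library are available. Lean on these libraries where they do the work, as an engineer would, in place of code of your own. Each camera call takes 0.05 s, during which the arm holds its last target. There are 200 camera calls.

## Task

The bench vice on its riser is waiting for its last bolt, but under the empty hole in its foot the loose backing disc has slipped to one side, so the holes no longer line up. Take the taper drift from the wooden punch stand, feel its nose down through the foot and into the hole of the hidden disc, then push the drift fully home so that its taper draws the disc into line, and leave it standing upright there with its collar flat on the foot. Leave the other tools and the bolt as they are.

Things in the scene. Friction and masses are not known exactly. Their poses are not given: they have to be found in the camera images.
- drift: Taper drift, plain steel, 141 mm, 0.25 kg. Origin: centre of the flat nose end; z up along it. Taper 3 mm diameter at the nose to 17 mm at z = 45, shank 17 mm to z = 70, collar 28 mm z = 70 to 75, straight round handle 18 mm z = 75 to 135 (the grip), domed head to 141. Starts upright in any one of the stand's three holes, the collar resting on the stand; no other tool there has a collar.
- drift_collar (a point): The centre of the underside of the drift's collar, 70 mm above its nose; z up along the drift.
- stand: Wooden punch stand, fixed: 75 mm (its x) by 190 mm (its y) by 80 mm high, origin under its centre on the bench. Three 20 mm holes in a row along its y, at -60, 0 and +60 mm, through its 12 mm top board, each holding a tool; hollow below. It stands on the left or the right of the bench, the riser with the vice on the other side.
- riser: Fixed grey steel bridge with the dark bench vice fixed on it. Plate 150 mm (its x, -50 to +100) by 256 mm (its y), 5 mm thick, top 75 mm above the bench, walls at its y ends, open below. Origin on the bench under the vice's column. The vice stands within 36 mm of the riser's x axis, up to 160 mm above the bench; its screw reaches 135 mm to -x. The empty bolt hole is at x = 0, y = +85 mm.
- foot_hole (a point): Centre of the mouth of the empty bolt hole, on the top face of the vice's foot, 80 mm above the bench; axes as the riser's, z up. A straight 18.2 mm round hole down through 10 mm (foot and plate together); right under it lies the loose backing disc. The lug round it is 46 mm wide in x and ends 23 mm beyond it in y.
- disc_home (a point): Fixed point on the hole's axis, on the plate's underside, 70 mm above the bench: where the disc's hole belongs, not where it is. The steel disc, 60 mm across, 8 mm thick, 18.2 mm hole, lies right below; it slides level any way, dragging with 7 to 10 N, and stays where left. Its hole starts 12 to 13 mm off the axis in an unknown direction, to be felt for with the drift. Below it, free space.
- punch: A dapping punch, 18 mm steel rod with a 24 mm ball on top, 119 mm tall, in another hole of the stand; leave alone. Origin at its foot.
- burnisher: A steel rod with a brass ferrule and a waisted wooden handle (30 mm), 136 mm tall, in another hole of the stand, its top 144 mm above the bench, the highest of the three; leave alone. Origin at its foot.
- bolt: Hex bolt, 55 mm tall, standing on its head beyond the work; leave alone. Origin under its head.
- caliper: Caliper, 235 mm long along its y, 12 mm high, lying on the bench; leave alone.
- pliers: Pliers with black handles, 150 mm long along x, 14 mm high, lying on the bench; leave alone.
Things that resemble listed ones, but are neither listed nor needed, are in the scene too. What is shaped like the drift but pink or red is not meant.

How it is judged (in metres and radians):
At the end, for the whole second after the job is handed in: The drift stands at rest in the foot's hole, upright within 0.06 rad and within 3 mm of the hole's axis (its nose within 5 mm), its collar down on the foot (within 2 mm): it can only be so with its shank through the disc's hole and the disc in line (z of drift_collar in the frame of foot_hole between -0.003 and 0.002 m and horizontal distance between drift_collar and foot_hole below 0.003 m and horizontal distance between drift and foot_hole below 0.005 m and angle between drift's own z axis and vertical below 0.06 rad and linear speed of drift below 0.01 m/s); the robot touches nothing.
It fails at once if another tool or the bolt is moved more than 20 mm (distance of any of punch, burnisher, bolt, caliper, pliers from where it was at the start of the episode above 0.02 m).
It also fails if it takes over 72 s, if anything falls off the work surface, if the arm or the gripper's body presses on something with over 40 N, if the wrist force passes 120 N, or if a joint passes its speed limit or range.

## Working session

There is one attempt and no reset: what is moved stays moved. The work goes in short steps, Python scripts to look and compute and a tool call to move; the robot and the scene stay as the last step left them, time stands still between calls to the robot, and variables do not carry over. Pictures are saved under pics/ and viewed, about 8 in all and at most 12, crops included, and the job is handed in when it is done.

Besides the shell and the picture viewer there is one more tool, called after "Request:" as name(argument=value, ...) on one line, values as JSON. carry_out: Moves the arm, as the interface text tells. Shifts and turns lie within -1 to 1; 1 stands for 0.5 m of shift or 180 degrees of turn. Its arguments: {"type":"object","properties":{"grip":{"type":"array"},"linear":{"type":"array"},"turn":{"type":"array"}},"required":["grip","linear","turn"]}

```bash
mkdir -p pics; ls
python3 - <<'E'
from cell import env,cams
import cv2,numpy as np
s=env.state();print(s)
for n in("scene","top"):
    im=cams.read_camera(n);cv2.imwrite(f"pics/{n}0.png",im)
    i=cams.camera_info(n);print(n,i["fx"],i["fy"],i["cx"],i["cy"],np.round(i["view"],3).tolist())
i=cams.camera_info("wrist");print(i)
E
```

```text
pics
{'t': 0.0, 'joints': array([ 1.19039564e+00,  4.91537697e-01,  1.55944222e+00, -3.69638136e-05,
        1.09167890e+00, -1.05608200e-01]), 'qvel': array([ 0.00037685, -0.00117473,  0.00024265,  0.00053455, -0.00065028,
       -0.00074062]), 'tau': array([-2.12748942e-03, -6.12645507e+01, -2.58165282e+01,  6.91944198e-02,
        4.84308321e-02, -1.26121913e-04]), 'eef_pos': array([169.50068027, 601.34690599, 228.07780621]), 'tcp_rot': array([-1.64566523,  1.56972965, -1.92044066]), 'ft_force': array([ 0.79038621, -0.20419711, -0.40651428]), 'moment': array([-0.01541427, -0.00121948,  0.02047355]), 'opening': 0.9968828074781545}
scene 519.7575033878077 519.7575033878077 317.7805961528126 202.71042670201123 [[-0.226, 0.974, 0.003, 98.068], [0.548, 0.13, -0.826, -288.329], [-0.805, -0.185, -0.563, 1824.529], [0.0, 0.0, 0.0, 1.0]]
top 475.80760664029236 475.80760664029236 321.90537031102605 204.90629051480403 [[0.016, -1.0, 0.002, 19.518], [-0.998, -0.016, -0.061, 636.472], [0.061, -0.001, -0.998, 1054.313], [0.0, 0.0, 0.0, 1.0]]
{'fx': 309.70691628693146, 'fy': 309.70691628693146, 'cx': 321.5472051740907, 'cy': 197.93713835420434, 'view': array([[ 2.71272129e-01,  9.62502454e-01, -6.77350153e-04,
        -6.23807894e+02],
       [ 9.34852547e-01, -2.63311668e-01,  2.38154740e-01,
        -2.69871305e+01],
       [ 2.29046167e-01, -6.52379657e-02, -9.71226987e-01,
         3.90207046e+02],
       [ 0.00000000e+00,  0.00000000e+00,  0.00000000e+00,
         1.00000000e+00]])}
```

View pics/scene0.png

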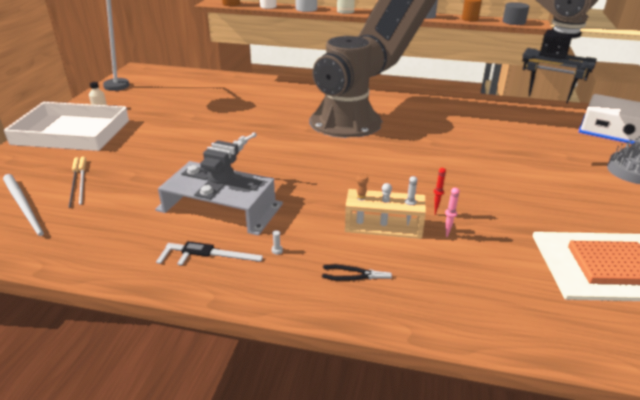

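View pics/top0.png

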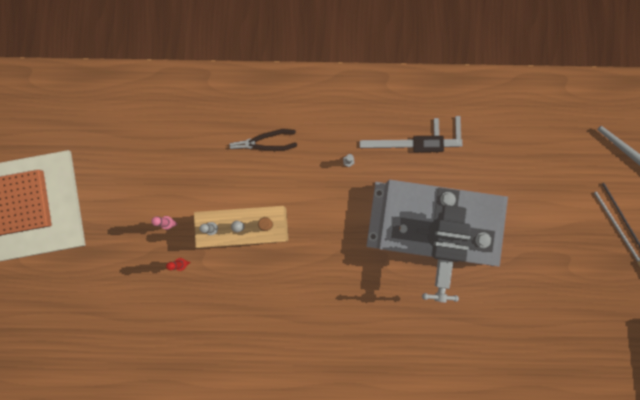

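Scene: the stand holds a brown waisted handle (363,185), a ball-topped rod (386,190) and a plain steel handle (412,185). The pink and red look-alikes stand outside the stand at (452,208) and (440,190). In the top view, the candidate is at (208,229) and the empty hole is near (403,229). I'll enlarge both to confirm.

Run:
```python
import cv2,numpy as np
s=cv2.imread("pics/scene0.png");t=cv2.imread("pics/top0.png")
a=cv2.resize(s[160:250,330:470],None,fx=5.7,fy=5.7,interpolation=cv2.INTER_CUBIC)[:300,:800]
b=cv2.resize(t[195:255,190:295],(525,300),interpolation=cv2.INTER_CUBIC)
c=cv2.resize(t[170:275,360:515],(442,300),interpolation=cv2.INTER_CUBIC)
o=np.zeros((600,800,3),np.uint8)
o[:300,:400]=cv2.resize(s[165:240,340:440],(400,300),interpolation=cv2.INTER_CUBIC)
o[300:,:400]=cv2.resize(t[195:270,190:290],(400,300),interpolation=cv2.INTER_CUBIC)
o[:,400:]=cv2.resize(t[170:270,365:432],(400,600),interpolation=cv2.INTER_CUBIC)
cv2.imwrite("pics/crop1.png",o)
```

```text
(no output)
```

View pics/crop1.png

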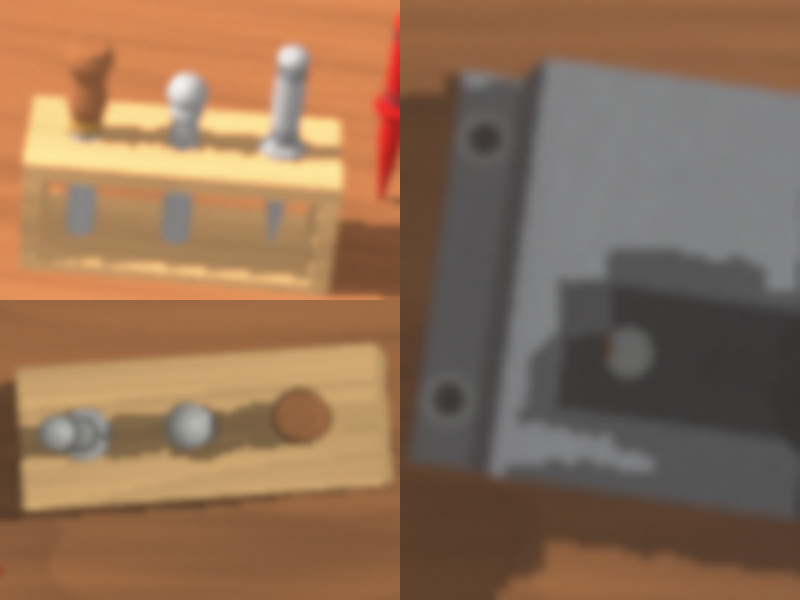

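The crop confirms it: the rod with a collar and plain handle (scene 412,185; top collar ≈(211,228), head ≈(204.5,228)) is the drift. The ball-topped rod is the punch and the brown one is the burnisher. The hole is at top ≈(403.5,228.7), with an orange sliver at its left edge hinting that the disc's hole lies to +y.

```bash
cat > h.py <<'E'
from cell import env,cams
import cv2,numpy as np
from scipy.spatial.transform import Rotation as R
def ray(n,uv,info=None):
    i=info or cams.camera_info(n);u=(uv[0]-i["cx"])/i["fx"];v=(uv[1]-i["cy"])/i["fy"]
    if n=="wrist":
        t=np.hypot(u,v);k=np.sin(t)/t if t>1e-9 else 1;d=np.array([u*k,v*k,np.cos(t)])
    else: d=np.array([u,v,1.])
    V=np.array(i["view"]);return -V[:3,:3].T@V[:3,3],V[:3,:3].T@d
def at(n,uv,z,info=None):
    o,d=ray(n,uv,info);return (o+d*(z-o[2])/d[2])[:2]
def proj(n,p,info=None):
    i=info or cams.camera_info(n);V=np.array(i["view"]);c=V[:3,:3]@p+V[:3,3]
    if n=="wrist":
        r=np.hypot(c[0],c[1]);k=np.arctan2(r,c[2])/r if r>1e-9 else 0
    else:k=1/c[2]
    return np.array([i["cx"]+i["fx"]*c[0]*k,i["cy"]+i["fy"]*c[1]*k])
def tool():
    s=env.state();return s["eef_pos"],R.from_euler("xyz",s["tcp_rot"]).as_matrix()
def move(d):  # world mm -> tool units
    return tool()[1].T@np.asarray(d,float)/500
E
python3 - <<'E'
from h import *
print("collar",at("top",(211,228),85),"head top",at("top",(204.5,228),148))
print("stand c",[at("top",p,80).round(1) for p in [(194.5,211.5),(195.5,246.5),(288,242),(286,206)]])
print("scene drift collar",at("scene",(411,201.5),82),"head",at("scene",(412.5,178),148))
print("burn",at("top",(265,224),144),"punch",at("top",(238,227),115))
h=at("top",(403.5,228.7),80);print("hole",h)
# riser plate corners top z75
print("plate L",[at("top",p,75).round(1) for p in [(389,180.5),(381.5,249)]],"wall holes",)
print("other",at("top",(507,196),75),at("top",(500,265),75))
p,r=tool();print(p,r.round(3).tolist())
E
```

```text
collar [579.41543103 263.22195957] head top [578.65430567 261.53612578]
stand c [array([613.9, 300.5]), array([539.8, 296. ]), array([552.5, 100.4]), array([628.8, 106.3])]
scene drift collar [581.33363698 265.926324  ] head [580.74013209 262.54248771]
burn [588.57604651 142.51113772] punch [582.09125279 201.07719665]
hole [ 584.57763584 -144.15186386]
plate L [array([ 687.5, -113.3]), array([540.7, -98.4])] wall holes
other [ 658.25288465 -366.54768215] [ 510.91914037 -350.54631196]
[169.51745383 601.37624072 228.12741074] [[-0.0, 0.271, 0.962], [-0.001, 0.962, -0.271], [-1.0, -0.001, -0.0]]
```

Request:
carry_out(grip=[0.3,0.3,0.3], linear=[[0,0,0],[0,0,0],[0,0,0]], turn=[-0.0436,-0.0436,0])

```text
t: 0.4
eef_pos: [169.5, 601.4, 228.3]
tcp_rot: [-1.935, 1.57, -1.933]
ft_force: [-0.4, -0.5, -0.7]
opening: 0.805
```

Run:
```python
from h import *
p,r=tool();print(p,r.round(4).tolist(),env.state()["opening"],move([640-p[0],263-p[1],0]))
```

```text
[169.53373189 601.42995269 228.34109083] [[-0.0002, -0.0012, 1.0], [-0.0006, 1.0, 0.0012], [-1.0, -0.0006, -0.0002]] 0.8045358632431873 [ 1.79736630e-04 -6.78013821e-01  9.40101375e-01]
```

Request:
carry_out(grip=[0.3,0.3,0.3,0.3,0.3], linear=[[0,-0.0565,0.0783],[0,-0.0565,0.0783],[0,-0.0565,0.0783],[0,-0.0565,0.0783],[0,-0.0565,0.0783]], turn=[0,0,0,0,0])

```text
t: 0.9
eef_pos: [366.5, 458.8, 228.6]
tcp_rot: [2.409, 1.571, 2.403]
ft_force: [0.6, 0.6, 1.0]
opening: 0.391
```

Request:
carry_out(grip=[0.3,0.3,0.3,0.3,0.3], linear=[[0,-0.0565,0.0783],[0,-0.0565,0.0783],[0,-0.0565,0.0783],[0,-0.0565,0.0783],[0,-0.0565,0.0783]], turn=[0,0,0,0,0])

```text
t: 1.4
eef_pos: [562.2, 317.3, 228.6]
tcp_rot: [2.823, 1.571, 2.817]
ft_force: [-0.5, 0.8, 0.0]
opening: 0.351
```

Request:
carry_out(grip=[0.3,0.3,0.3,0.3], linear=[[0,-0.0565,0.0783],[0,-0.0565,0.0783],[0,0,0],[0,0,0]], turn=[0,0,0,0])

```text
t: 1.8
eef_pos: [639.4, 261.3, 227.8]
tcp_rot: [-3.045, 1.57, -3.051]
ft_force: [-0.1, 0.8, 0.7]
opening: 0.35
```

Run:
```python
from h import *
import pickle
i=cams.camera_info("wrist");im=cams.read_camera("wrist");cv2.imwrite("pics/w1.png",im);pickle.dump(i,open("w1.pkl","wb"))
p,r=tool();print(p,r.round(4).tolist())
print("pred collar",proj("wrist",np.array([580,263,85]),i),"head",proj("wrist",np.array([580,263,150]),i))
```

```text
[638.5866735  262.23507329 228.15754774] [[-0.0011, 0.0038, 1.0], [-0.0, 1.0, -0.0038], [-1.0, -0.0, -0.0011]]
pred collar [323.68592199 131.45188866] head [324.2625365  133.56761258]
```

Request:
carry_out(grip=[0.3,0.3,0.3,0.3,0.3], linear=[[0,-0.09,0.003],[0,-0.09,0.003],[0,-0.09,0.003],[0,-0.09,0.003],[0,-0.09,0.003]], turn=[0,0,0,0,0])

```text
t: 2.35
eef_pos: [645.5, 37.2, 229.1]
tcp_rot: [0.582, 1.57, 0.582]
ft_force: [1.1, 0.2, 0.4]
opening: 0.352
```

Request:
carry_out(grip=[0.3,0.3,0.3,0.3,0.3], linear=[[0,-0.09,0.003],[0,-0.09,0.003],[0,-0.09,0.003],[0,-0.09,0.003],[0,0,0]], turn=[0,0,0,0,0])

```text
t: 2.85
eef_pos: [651.8, -146.1, 228.7]
tcp_rot: [-1.242, 1.57, -1.247]
ft_force: [-0.6, 0.3, -0.1]
opening: 0.353
```

Request:
carry_out(grip=[0.3,0.3,0.3,0.3,0.3], linear=[[0.06,0,0],[0.06,0,0],[0.06,0,0],[0,0,0],[0,0,0]], turn=[0,0,0,0,0])

```text
t: 3.35
eef_pos: [652.4, -141.4, 139.4]
tcp_rot: [1.777, 1.571, 1.777]
ft_force: [0.1, 0.6, 0.8]
opening: 0.354
```

Run:
```python
from h import *
import pickle
i=cams.camera_info("wrist");im=cams.read_camera("wrist");cv2.imwrite("pics/w2.png",im);pickle.dump(i,open("w2.pkl","wb"))
p,r=tool();print(p,r.round(4).tolist())
q=proj("wrist",np.array([584.6,-144.2,80]),i);print(q)
a=cv2.imread("pics/w1.png")
o=np.zeros((600,800,3),np.uint8)
x,y=int(q[0])-40,int(q[1])-60;print("w2 crop origin",x,y)
o[:,400:]=cv2.resize(im[y:y+120,x:x+80],(400,600),interpolation=cv2.INTER_CUBIC)
print("w1 origin 284,92")
o[:400,:400]=cv2.resize(a[92:172,284:364],(400,400),interpolation=cv2.INTER_CUBIC)
o[400:,:320]=cv2.resize(im,(320,200))
cv2.imwrite("pics/crop2.png",o)
```

```text
[ 652.85382348 -141.88009801  140.27822988] [[0.0016, 0.0002, 1.0], [-0.0004, 1.0, -0.0002], [-1.0, -0.0004, 0.0016]]
[318.55189044 122.18263934]
w2 crop origin 278 62
w1 origin 284,92
```

View pics/crop2.png

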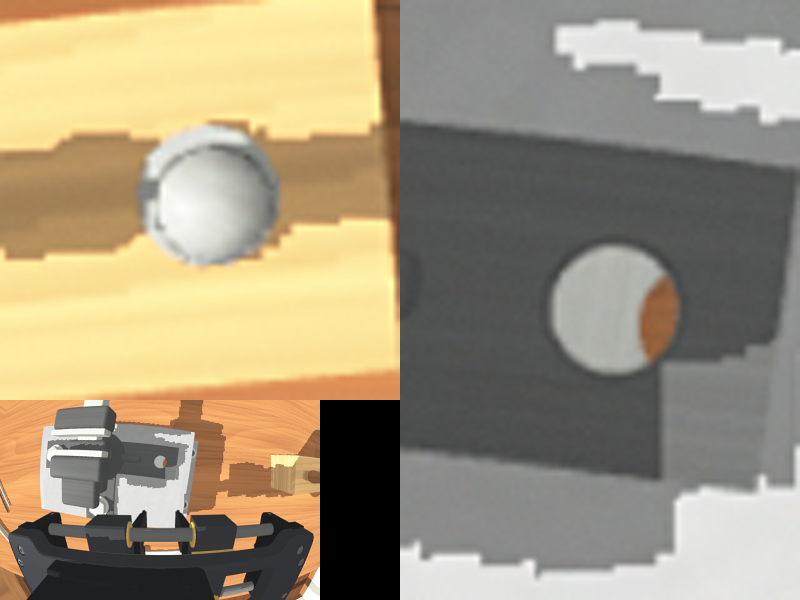

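The wrist crops show the drift's collar centred at (326.2,131) in w1. In w2 the foot hole is centred at (321,123.8), with an orange lens on its right side. That means the disc's hole is offset to +y and slightly +x.

Run:
```python
from h import *
import pickle
from scipy.optimize import least_squares
a=pickle.load(open("w1.pkl","rb"));b=pickle.load(open("w2.pkl","rb"))
print("collar",at("wrist",(326.2,131),84,a),"head",at("wrist",(327.4,131.8),148,a),"w",np.linalg.norm(at("wrist",(312,131),84,a)-at("wrist",(340,131),84,a)))
f=lambda x,y:(278+(x-400)/5-.0,62+y/5)
H=at("wrist",f(615,309),80,b);print("hole",H,"dia",np.linalg.norm(at("wrist",f(550,309),80,b)-at("wrist",f(680,309),80,b)))
P=np.array([at("wrist",f(*q),70,b) for q in [(664,278),(648,292),(640,316),(643,340),(651,360)]])
r=least_squares(lambda c:np.hypot(*(P-c).T)-9.1,H+[2,12]);c=r.x
H70=H; print("disc",c,"off",c-H,np.linalg.norm(c-H),"res",r.fun.round(2))
```

```text
collar [579.59598571 265.4322615 ] head [578.71996439 265.4050291 ] w 27.01063624403425
hole [ 585.73100779 -142.5076147 ] dia 17.992958934302507
disc [ 588.06179957 -129.78849071] off [ 2.33079178 12.71912399] 12.930920512389843 res [-0.21  0.2   0.11 -0.15 -0.01]
```

Request:
carry_out(grip=[0.3,0.3,0.3], linear=[[-0.06,0,0],[-0.06,0,0],[-0.06,0,0]], turn=[0,0,0])

```text
t: 3.7
eef_pos: [652.5, -142.4, 232.0]
tcp_rot: [-0.252, 1.568, -0.253]
ft_force: [-0.3, -0.1, -0.5]
opening: 0.352
```

Request:
carry_out(grip=[0.3,0.3,0.3,0.3,0.3], linear=[[0,0.0906,-0.0163],[0,0.0906,-0.0163],[0,0.0906,-0.0163],[0,0.0906,-0.0163],[0,0.0906,-0.0163]], turn=[0,0,0,0,0])

```text
t: 4.2
eef_pos: [611.4, 85.8, 231.1]
tcp_rot: [0.087, 1.567, 0.086]
ft_force: [1.0, -0.2, -0.2]
opening: 0.348
```

Request:
carry_out(grip=[0.3,0.3,0.3,0.3,0.3], linear=[[0,0.0906,-0.0163],[0,0.0906,-0.0163],[0,0.0906,-0.0163],[0,0.0906,-0.0163],[0,0,0]], turn=[0,0,0,0,0])

```text
t: 4.7
eef_pos: [577.9, 270.2, 230.9]
tcp_rot: [0.596, 1.567, 0.6]
ft_force: [-0.3, -1.2, -0.7]
opening: 0.353
```

Run:
```python
from h import *
ps=[]
for k in range(6):
    i=cams.camera_info("wrist");im=cams.read_camera("wrist");ps.append(env.state()["eef_pos"])
cv2.imwrite("pics/w3.png",im)
print(np.mean(ps,0),np.std(ps,0))
for z in (85,148): print(proj("wrist",np.array([579.3,265.4,z]),i))
```

```text
[579.21572207 265.22765988 229.98739073] [0.41771388 1.41004739 0.45057943]
[323.61794292 190.67357116]
[324.1499892  207.75481484]
```

Request:
carry_out(grip=[0.3,0.3,0.3,0.3,0.3], linear=[[0.048,0,0],[0.048,0,0],[0.048,0,0],[0.048,0,0],[0.048,0,0]], turn=[0,0,0,0,0])

```text
t: 5.5
eef_pos: [579.8, 263.7, 108.0]
tcp_rot: [0.368, 1.57, 0.365]
ft_force: [0.1, 0.7, 0.6]
opening: 0.351
```

Request:
carry_out(grip=[0.3,1,1,1,1], linear=[[0,0,0],[0,0,0],[0,0,0],[0,0,0],[0,0,0]], turn=[0,0,0,0,0])

```text
t: 6.0
eef_pos: [579.9, 265.0, 110.1]
tcp_rot: [0.248, 1.568, 0.248]
ft_force: [-0.1, -2.1, 7.9]
opening: 0.186
```

Run:
```python
from h import *
ps=[];fs=[]
for k in range(6):
    i=cams.camera_info("wrist");im=cams.read_camera("wrist");s=env.state();ps.append(s["eef_pos"]);fs.append(s["ft_force"])
cv2.imwrite("pics/w4.png",im)
print(np.mean(ps,0),np.std(ps,0),np.mean(fs,0),s["opening"]*95)
print(proj("wrist",np.array([579.3,265.4,148]),i))
cv2.imwrite("pics/w4c.png",cv2.resize(im[150:350,240:400],(640,800))[:600])
```

```text
[579.91958834 264.96816763 110.10471423] [0.01304967 0.00669762 0.0128711 ] [ 0.19486141 -1.32944654  6.94672744] 17.120380868390935
[324.20868604 281.17860002]
```

Request:
carry_out(grip=[1,1,1,1,1], linear=[[-0.02,0,0],[-0.06,0,0],[-0.08,0,0],[-0.08,0,0],[-0.08,0,0]], turn=[0,0,0,0,0])

```text
t: 6.8
eef_pos: [578.7, 264.9, 270.9]
tcp_rot: [2.683, 1.571, 2.683]
ft_force: [1.3, 0.7, -1.0]
opening: 0.186
```

Run:
```python
from h import *
ps=[];fs=[]
for k in range(6):
    im=cams.read_camera("scene");s=env.state();ps.append(s["eef_pos"]);fs.append(s["ft_force"])
print(np.mean(ps,0),np.std(ps,0),np.mean(fs,0),s["opening"]*95)
w=cams.read_camera("wrist")
q=proj("scene",np.array([580,265,240]))
x,y=int(q[0])-60,max(0,int(q[1])-40)
o=np.zeros((400,800,3),np.uint8);o[:,:400]=cv2.resize(im[y:y+120,x:x+120],(400,400),interpolation=cv2.INTER_CUBIC)
o[:,400:]=cv2.resize(w[200:360,240:400],(400,400))
cv2.imwrite("pics/c3.png",o);print(x,y)
```

```text
[579.44599191 265.12852365 271.67351835] [0.77925885 0.32034826 3.77295933] [-0.05530045 -0.19180474 -1.19918621] 17.565873165315228
357 103
```

View pics/c3.png

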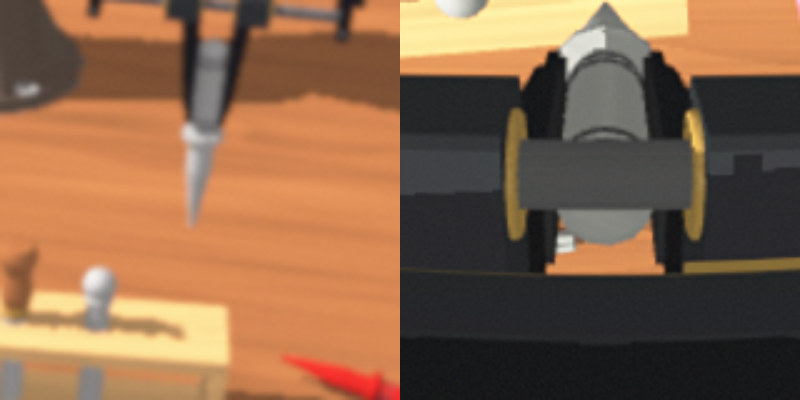

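The left crop shows the drift hanging from the jaws with its nose at scene ≈(414.6,170.5) and collar at ≈(418,143.5). The red look-alike now lies on the bench. It is neither listed nor needed. Next I'll check the tilt against the prediction for a vertical drift.

Run:
```python
from h import *
P=env.state()["eef_pos"];print(P)
for dz in (-100,-30,-25,41): print(dz,proj("scene",np.array([579.5,265,P[2]+dz])))
i=cams.camera_info("wrist")
for dz in (-100,-25,41): print(dz,proj("wrist",np.array([579.5,265,P[2]+dz]),i))
w=cams.read_camera("wrist");cv2.imwrite("pics/w5.png",w)
s=cams.read_camera("scene");cv2.imwrite("pics/s5.png",s)
for n,uv in(("red0",(437,213)),("red now tip",(441,210)),("red now head",(477,221)),("pink0",(449,234))):print(n,at("scene",uv,5))
```

```text
[578.66605362 264.75176461 267.21630972]
-100 [414.47413377 170.84244099]
-30 [417.82500987 144.19326476]
-25 [418.07298162 142.22117077]
41 [421.46150517 115.27258826]
-100 [322.75077092 203.62601048]
-25 [323.10324793 234.03277112]
41 [323.70178677 287.19460315]
red0 [503.1813206  334.87577201]
red now tip [486.90806084 344.56020688]
red now head [515.4726459  435.76617465]
pink0 [587.24948981 367.3604116 ]
```

Request:
carry_out(grip=[1,1,1,1,1], linear=[[0,-0.07,0.0017],[0,-0.0895,0.0017],[0,-0.0895,0.0017],[0,-0.0895,0.0017],[0,-0.0895,0.0017]], turn=[0,0,0,0,0])

```text
t: 7.75
eef_pos: [582.9, 49.2, 267.9]
tcp_rot: [3.054, 1.57, 3.053]
ft_force: [0.5, 0.9, -1.5]
opening: 0.186
```

Request:
carry_out(grip=[1,1,1,1,1], linear=[[0,-0.0895,0.0017],[0,-0.0895,0.0017],[0,-0.0895,0.0017],[0,-0.0895,0.0017],[0,-0.0185,0]], turn=[0,0,0,0,0])

```text
t: 8.25
eef_pos: [586.2, -141.4, 267.6]
tcp_rot: [-2.943, 1.57, -2.947]
ft_force: [0.5, 0.9, -2.1]
opening: 0.186
```

Request:
carry_out(grip=[1,1,1,1,1], linear=[[0.05,0,0],[0.05,0,0],[0.04,0,0],[0,0,0],[0,0,0]], turn=[0,0,0,0,0])

```text
t: 8.75
eef_pos: [586.7, -137.0, 198.7]
tcp_rot: [2.593, 1.57, 2.592]
ft_force: [-0.6, 0.2, -1.7]
opening: 0.186
```

Run:
```python
from h import *
ps=[];fs=[];
for k in range(10):
    i=cams.camera_info("wrist");w=cams.read_camera("wrist");s=env.state();ps.append(s["eef_pos"]);fs.append(s["ft_force"])
P=np.mean(ps,0);print(P,np.std(ps,0),np.mean(fs,0),s["opening"]*95,tool()[1].round(3).tolist())
t=cams.read_camera("scene")
N=proj("wrist",np.array([P[0]-.5,P[1],P[2]-100]),i);Hh=proj("wrist",np.array([585.7,-142.5,80]),i);print("nose",N,"hole",Hh)
q=proj("scene",np.array([585.7,-142.5,80]));print(q)
x,y=int(N[0])-40,int(N[1])-50;a,b=int(q[0])-40,int(q[1])-50;print(x,y,a,b)
o=np.hstack([cv2.resize(w[y:y+80,x:x+80],(400,400),interpolation=cv2.INTER_CUBIC),cv2.resize(t[b:b+80,a:a+80],(400,400),interpolation=cv2.INTER_CUBIC)])
cv2.imwrite("pics/c4.png",o)
```

```text
[ 586.79860076 -137.28039765  199.3496417 ] [0.16740363 0.06860105 0.30430837] [-0.26963672 -0.46865694 -2.10001925] 17.703655272356873 [[0.0, 0.001, 1.0], [-0.0, 1.0, -0.001], [-1.0, -0.0, 0.0]]
nose [322.45402379 202.11527212] hole [316.69727219 196.16425357]
[250.49387939 182.46533478]
282 152 210 132
```

View pics/c4.png

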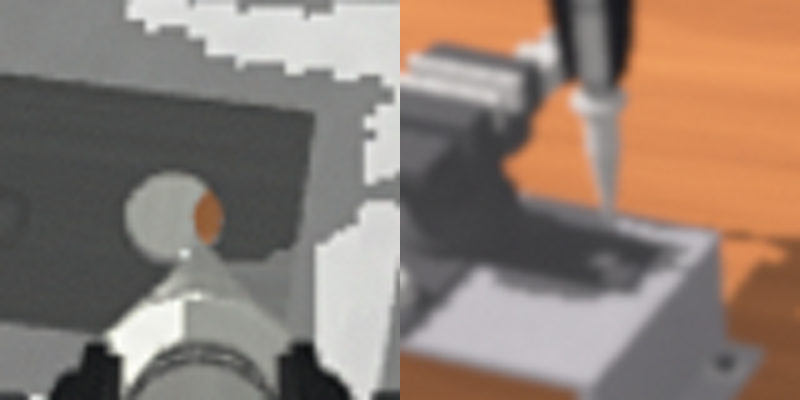

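In the left crop the nose is at px ≈(319.4,202), against a predicted 322.5. The hole matches its prediction (316.4,195.4). I'll compare the nose with the earlier w5 picture, at the same camera-to-gripper geometry, to see whether the drift tilted.

Run:
```python
from h import *
w=cams.read_camera("wrist");cv2.imwrite("pics/w6.png",w)
a=cv2.imread("pics/w5.png")
c=lambda m:cv2.resize(m[195:255,300:345],(400,533),interpolation=cv2.INTER_CUBIC)
cv2.imwrite("pics/c5.png",np.hstack([c(a),c(w)]))
```

```text
(no output)
```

View pics/c5.png

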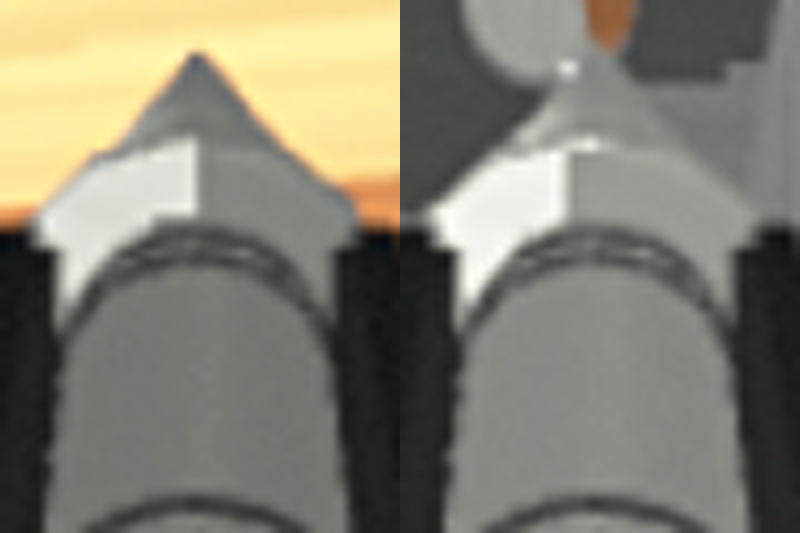

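The nose is in the same place in both crops (column ≈322.2), so there is no tilt and it agrees with the prediction. I'll lower the nose into the foot hole, at the lens.

Request:
carry_out(grip=[1,1,1,1], linear=[[0.03,0,0],[0.02,0,0],[0.004,0,0],[0,0,0]], turn=[0,0,0,0])

```text
t: 9.75
eef_pos: [586.5, -137.3, 171.3]
tcp_rot: [2.749, 1.57, 2.748]
ft_force: [0.2, 0.1, -1.9]
opening: 0.189
```

Request:
carry_out(grip=[1,1,1,1,1], linear=[[0.003,0,0],[0.003,0,0],[0.003,0,0],[0,0,0],[0,0,0]], turn=[0,0,0,0,0])

```text
t: 10.25
eef_pos: [586.6, -137.2, 167.2]
tcp_rot: [0.677, 1.57, 0.676]
ft_force: [1.0, 0.1, -2.6]
opening: 0.186
```

Contact-free with the nose about 2.5 mm below the disc's top, so it is in the disc's hole. Now I'll descend while shifting toward the axis along the taper, watching the force.

Request:
carry_out(grip=[1,1,1,1,1], linear=[[0.004,-0.001,-0.0001],[0.004,-0.0008,-0.0001],[0.004,-0.0008,-0.0001],[0.004,-0.0008,-0.0001],[0.004,-0.0008,-0.0001]], turn=[0,0,0,0,0])

```text
t: 10.75
eef_pos: [586.7, -138.7, 157.5]
tcp_rot: [0.752, 1.569, 0.751]
ft_force: [0.7, 6.5, 4.9]
opening: 0.186
```

Request:
carry_out(grip=[1,1,1,1,1], linear=[[0.004,-0.0006,-0.0001],[0.004,-0.0006,-0.0001],[0.004,-0.0006,-0.0001],[0.004,-0.0006,-0.0001],[0,0,0]], turn=[0,0,0,0,0])

```text
t: 11.25
eef_pos: [586.4, -139.9, 149.1]
tcp_rot: [0.996, 1.569, 0.995]
ft_force: [2.7, 6.7, -0.4]
opening: 0.187
```

Request:
carry_out(grip=[1,1,1,1,1], linear=[[0.004,-0.0006,0],[0.004,-0.0006,0],[0.004,-0.0006,0],[0.004,-0.0006,0],[0,0,0]], turn=[0,0,0,0,0])

```text
t: 11.75
eef_pos: [586.4, -141.1, 141.1]
tcp_rot: [1.038, 1.569, 1.037]
ft_force: [2.3, 7.0, 0.4]
opening: 0.186
```

Request:
carry_out(grip=[1,1,1,1,1], linear=[[0.004,-0.0006,0],[0.004,-0.0006,0],[0.004,-0.0006,0],[0.002,-0.0003,0],[0,0,0]], turn=[0,0,0,0,0])

```text
t: 12.25
eef_pos: [586.4, -142.1, 134.3]
tcp_rot: [1.007, 1.57, 1.006]
ft_force: [0.8, 6.4, 1.6]
opening: 0.187
```

Run:
```python
from h import *
ps=[];fs=[];ms=[]
for k in range(6):
    w=cams.read_camera("wrist");s=env.state();ps.append(s["eef_pos"]);fs.append(s["ft_force"]);ms.append(s["moment"])
print(np.mean(ps,0),np.std(ps,0),np.mean(fs,0),np.mean(ms,0),s["opening"]*95)
cv2.imwrite("pics/w7.png",w)
```

```text
[ 586.35248175 -142.15124269  134.28567951] [0.00205396 0.01373881 0.0043426 ] [1.49099538 6.67170422 1.76614983] [ 1.62167337 -0.34899292 -0.00821489] 17.60559243894981
```

Request:
carry_out(grip=[1,1,1,1,1], linear=[[0.003,-0.0006,0],[0.003,-0.0004,0],[0.003,0,0],[0.003,0,0],[0,0,0]], turn=[0,0,0,0,0])

```text
t: 13.05
eef_pos: [586.3, -142.6, 128.2]
tcp_rot: [1.167, 1.57, 1.166]
ft_force: [2.5, 6.6, 2.0]
opening: 0.184
```

Request:
carry_out(grip=[1,1,1,1,1], linear=[[0.004,0,0],[0.004,0,0],[0.004,0,0],[0,0,0],[0,0,0]], turn=[0,0,0,0,0])

```text
t: 13.55
eef_pos: [586.2, -142.6, 121.9]
tcp_rot: [1.45, 1.57, 1.449]
ft_force: [1.1, 7.2, -0.4]
opening: 0.186
```

Request:
carry_out(grip=[1,1,1,1,1], linear=[[0.004,0,0],[0.004,0,0],[0.004,0,0],[0,0,0],[0,0,0]], turn=[0,0,0,0,0])

```text
t: 14.05
eef_pos: [586.2, -142.7, 116.0]
tcp_rot: [1.466, 1.57, 1.465]
ft_force: [2.1, 7.2, -1.1]
opening: 0.187
```

Request:
carry_out(grip=[1,1,1,1], linear=[[0.004,0,0],[0.004,0,0],[0.002,0,0],[0,0,0]], turn=[0,0,0,0])

```text
t: 14.45
eef_pos: [586.2, -142.7, 111.1]
tcp_rot: [1.357, 1.57, 1.357]
ft_force: [1.7, 7.0, 0.7]
opening: 0.181
```

Request:
carry_out(grip=[1,1,1], linear=[[0.001,0,0],[0.001,0,0],[0,0,0]], turn=[0,0,0])

```text
t: 14.75
eef_pos: [586.3, -142.7, 110.2]
tcp_rot: [1.271, 1.57, 1.27]
ft_force: [1.1, 6.3, 1.4]
opening: 0.185
```

Close to seating. I'll press on in small steps until the force rises.

Request:
carry_out(grip=[1,1,1], linear=[[0.001,0,0],[0.001,0,0],[0,0,0]], turn=[0,0,0])

```text
t: 15.05
eef_pos: [586.3, -142.7, 110.1]
tcp_rot: [0.658, 1.57, 0.657]
ft_force: [-0.6, 8.9, 10.5]
opening: 0.186
```

Request:
carry_out(grip=[1,1,1], linear=[[0.001,0,0],[0.001,0,0],[0,0,0]], turn=[0,0,0])

```text
t: 15.35
eef_pos: [586.4, -142.6, 110.0]
tcp_rot: [0.294, 1.569, 0.294]
ft_force: [-5.0, 8.4, 19.1]
opening: 0.182
```

Seated: the force rises at TCP z 110.1, as expected. Now I'll release with the jaws part-open and retract.

Request:
carry_out(grip=[1,0.3,0.3,0.3,0.3], linear=[[-0.002,0,0],[0,0,0],[0,0,0],[0,0,0],[0,0,0]], turn=[0,0,0,0,0])

```text
t: 15.85
eef_pos: [586.1, -143.6, 108.9]
tcp_rot: [3.132, 1.571, 3.131]
ft_force: [-0.1, -0.1, 0.4]
opening: 0.346
```

Request:
carry_out(grip=[0.3,0.3,0.3,0.3,0.3], linear=[[-0.02,0,0],[-0.04,0,0],[-0.06,0,0],[-0.08,0,0],[-0.08,0,0]], turn=[0,0,0,0,0])

```text
t: 16.35
eef_pos: [585.8, -143.4, 251.1]
tcp_rot: [2.787, 1.57, 2.786]
ft_force: [0.3, 0.4, 0.5]
opening: 0.35
```

Request:
carry_out(grip=[0.3,0.3,0.3], linear=[[0,0,0.08],[0,0,0.05],[0,0,0]], turn=[0,0,0])

```text
t: 16.65
eef_pos: [653.0, -143.4, 249.5]
tcp_rot: [-0.216, 1.569, -0.216]
ft_force: [-0.1, 1.0, -0.4]
opening: 0.35
```

Run:
```python
from h import *
for k in range(4): i=cams.camera_info("wrist");w=cams.read_camera("wrist");s=env.state()
t=cams.read_camera("scene");print(s["eef_pos"],s["ft_force"],s["t"])
A=np.array([585.7,-142.5])
pj=lambda n,z:proj(n,np.array([*A,z]),i if n=="wrist" else None)
for n in("wrist","scene"):print(n,"collar top",pj(n,85),"head",pj(n,151),"foot",pj(n,80),"nose",pj(n,10))
q=pj("wrist",100).astype(int);p=pj("scene",100).astype(int);print(q-50,p-50)
c=lambda m,q:cv2.resize(m[max(q[1]-50,0):q[1]+50,q[0]-50:q[0]+50],(400,400),interpolation=cv2.INTER_CUBIC)
cv2.imwrite("pics/c6.png",np.hstack([c(w,q),c(t,p)]));cv2.imwrite("pics/s6.png",t)
```

```text
[ 650.32171812 -143.42871433  249.26216231] [ 0.53393427  0.0830919  -0.08075717] 16.85
wrist collar top [323.01587914 125.700038  ] head [323.40811072 126.23070525] foot [322.99263155 125.66859236] nose [322.72877072 125.3117386 ]
scene collar top [250.3582979  180.80944577] head [248.51331838 158.27627037] foot [250.49387939 182.46533478] nose [252.3336424  204.93479968]
[273  75] [199 125]
```

View pics/c6.png

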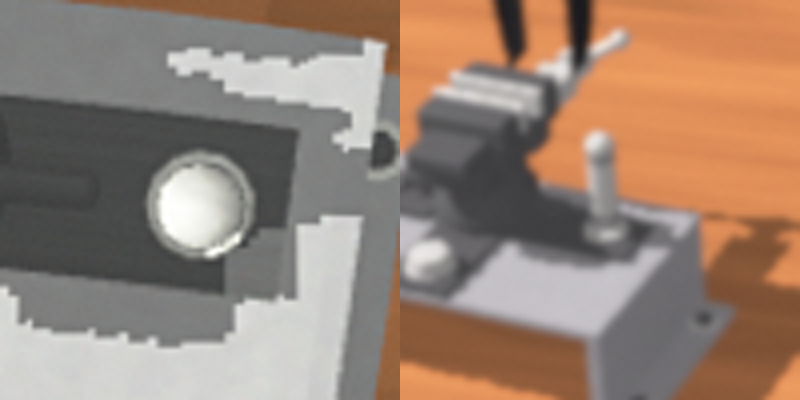

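The collar is centred at wrist (323.2,126), predicted (323.0,125.7), and the head is concentric with it. In the scene view the head top is at ≈(249,158), predicted (248.5,158.3). The drift is upright and seated, and the gripper is clear of it.

```bash
python3 -c "
from cell import env
print(env.job_done())"
```

```text
the job is handed in; nothing more can be done
None
```

The taper drift is standing upright in the foot's empty hole with its collar down, and I've handed the job in at about 17 s. No verdict was reported.

- **Finding the disc:** The wrist camera showed the disc's hole about 12.9 mm off the axis, toward +y. I lowered the nose into the visible overlap between the two holes. It met no resistance going about 2.5 mm below the disc's top.
- **Drawing it into line:** I pushed down along the taper while shifting toward the axis. The disc dragged with about 7 N. The upward force rose to 19 N at TCP height 110.1 mm, the same height as when the collar rested on the stand.
- **Last checks:** After release, the collar and head were within half a pixel of where a seated, upright drift should appear in the wrist view. The head also matched in the scene view. The gripper was clear and the force reading was about 0.

**One thing disagreed:** the red look-alike, which isn't one of the listed tools, was lying on the bench after I lifted the drift. I probably brushed it with the gripper, though I felt no notable force. I didn't measure the other tools or the bolt again at the end. I kept the gripper clear of them throughout.

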